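Pry open the tackle case and hold the headlamp over the brass adapter

ROBOT

A 6-joint arm with a two-finger parallel gripper is mounted at the origin on the work surface. World frame = base frame: x ahead of the robot, y to its left, z up, the work surface at z = 0. Lengths are in m, angles in rad, forces in N, time in s.
With the tool pointing down it reaches from about 0.325 to 0.775 m from the base axis. Payload 5.5 kg.
Tool frame: the origin (TCP) lies at the centre of the arm's flange, where the gripper is bolted on; the fingertips stand 173 mm ahead of it and the grasp point (between the pads) lies 155 mm ahead of it (grip_depth is the distance from the TCP to the grasp point, in m); z points along the fingers, y is the direction in which the jaws open and shut (so a half turn about z gives the same grasp; the last joint's range is limited). The gripper opens to 85 mm and grips with 20 to 120 N. Pads are 22 mm wide; open, the fingers measure 114 mm over their backs; the gripper's body (76 mm by 85 mm) begins 54 mm behind the grasp point. The pads swing forward as they close: fully open they stand 13 mm farther back than shut.
Start: joints at [-1.274, 0.091, 1.231, -0, 1.82, -0.057], TCP at [0.208, -0.563, 0.405] pointing down, gripper open.
Joint ranges: [-2.87, 2.87], [-0.86, 2.18], [0.17, 2.46], [-1.51, 4.65], [0.06, 2.69], [-2.65, 2.65]. Speed limits (rad/s): [2.57, 2.57, 3.01, 3.14, 3.14, 3.14].

INTERFACE

Orientations are given as a rotation vector (axis times angle).
In Python, from cell import * gives the robot as it stands.
- The arm moves only by the tool arm_command, never from a script. Its argument "series" is one flat list of numbers, 7 for each row, row after row: the shift along the tool's x, y, z in m, then the turn, a rotation vector about the tool's x, y, z in degrees, then the opening, from 0 (shut) to 1 (fully open). A call has 1 to 8 rows; each row is the pose to reach, as a shift and turn from the pose measured when the call began, along the tool's axes at that moment; what a row does not reach only later rows make up. A row lasts 1/12 s, in which the tool goes at most 41.7 mm and 7.16 degrees, less where a joint would pass 70% of its speed; a pose out of reach is approached as far as the arm can. A call with a gripper value outside its range is refused whole. The fingers move at their own pace and stop on an object; the grip force is fixed at half the most. Time passes only in rows, so rows that repeat a pose let the fingers close. It gives the time, the measured TCP pose, the force and the opening at its end, in the units of the state.
- sense(): the state, without advancing time (a new reading comes with each control period).
- get_image(name): name is "scene" or "top"; returns the picture (420x560x3 uint8, red, green, blue); there is no depth.
- camera_info(name): a dict with "vfov" (degrees; the focal length in pixels is half the picture's height over the tangent of half this angle, whatever the lens; pixels are square), "cx", "cy" (the principal point, pixels), "dist" ([k1, k2, p1, p2, k3] as OpenCV has them; the pictures are not rectified), "xyz" and "attitude" of the camera in the world. Camera axes: x right, y down, z forward; pixel columns grow to the right and rows downward; lengths in m; the calibration is good to about 2 mm. A picture is of the moment at which its call begins. camera_info takes no time and is no camera call.
- hand_in(): hands the job in, once; it reports no verdict.
The state is a dict: "time_s": time; "qpos": joint angles; "qd": joint speeds; "effort": joint torques, N m; "tool_pos": TCP position; "tcp_rot": TCP orientation; "contact_force": force on the tool from outside, world axes, zero at the start; "moment": the same for the moment, N m; "gripper_width": finger opening in m.
Only numpy, scipy, OpenCV 4.12 (cv2) and the standard library are available. Lean on these libraries where they do the work, as an engineer would, in place of code of your own. Each camera call takes 0.05 s, during which the arm holds its last target. There are 200 camera calls.

TASK

With the blue tire lever lying on the bench, reach under the orange lip of the unlatched tackle case's lid, pry the lid up and swing it back past upright, then lay the lever back down on the bench. Then pick up the yellow headlamp, lens facing down as it lies, carry it over the wooden tool rack and finish still holding it, motionless and level, centred over the brass adapter in the open case, its long sides in line with the compartment's and its lens about two centimetres above the case's rim, touching nothing but the gripper. Keep the gripper and arm off the case and its lid, touch nothing of the rack, and do not disturb the parts in the case or the other things on the bench.

Things in the scene. Friction and masses are not known exactly. Their poses are not given: they have to be found in the camera images.
- case: Clear tackle case with grey floor fixed to the bench, 130 (its x) by 210 (y) by 45 mm high, walls and floor 4 mm; origin at the centre of its underside, z up, +x from the front (lip, facing the robot) to the hinge. Grey dividers (tops 4 mm below the rim) at y = -34 and 34 mm make three compartments centred at y = -68, 0, 68 mm, about 66 mm wide and 122 mm long along x. It carries the lid
- lid (a joint): Lid angle in rad: 0 closed, 1.57 upright, 1.95 stop. Clear plate 4 mm thick, 146 by 210 mm, 80 g, lying on the rim, hinged on the far (+x) top edge; it juts 16 mm over the front wall as a lip (orange strip on top). Two black latches, already open, 60 mm either side of the middle. Hinge friction (0.09 N m) holds it where it is left
- lid_hinge (a point): Middle of the lid's hinge axis (along the case's y), level with the lid's underside when closed: 45 mm above the bench. Fixed to the case
- lid_lip (a point): Middle of the lid's front edge, on its underside, 146 mm from the hinge; moves with the lid. Closed, it is 45 mm above the bench with 16 mm of free space behind it to the front wall, open down to the bench
- lever: Blue plastic tire lever lying loose on the bench, 140 mm long along its x, 30 g; origin on its underside in mid-length. Handle from x = -70 to +20 mm, 18 mm wide, 10 mm thick; blade from x = +20 to +70 mm, 14 mm wide, 4 mm thick, at mid-thickness (3 to 7 mm above the underside)
- lever_grip (a point): Point on the lever's axis at its balance (x = -20 mm, 5 mm above the underside), good to grip across the 18 mm width; 90 mm behind the tip
- lever_tip (a point): Tip of the lever's blade (x = +70 mm, mid-thickness)
- lamp: Yellow headlamp without strap, lit, lying loose on the bench with its round 40 mm lens down and black push-button up; 68 mm long (its x, with the black end lugs), 40 mm wide (its y), 34 mm high (button to 37 mm), 90 g. Origin at the centre of the lens face (its underside), z up. Grip it across the width
- adapter: Brass valve adapter, 20 mm diameter, 20 mm high, standing loose on the floor of one of the three compartments (which one varies); origin at the centre of its underside
- plug: Black plastic plug, 18 mm diameter, 16 mm high, in another compartment; bystander; origin under its centre
- bolt: Red bolt, 22 mm diameter, 14 mm high, in the third compartment; bystander; origin under its centre
- rack: Wooden tool rack fixed to the bench between headlamp and case, 260 (its x) by 60 by 60 mm; origin at the centre of its underside. The pump lies in a groove on its top between lips 70 mm high; at its far (+x) end, x = 85 to 120 mm, two more blue tire levers stand up to 150 mm above the bench; they belong to the rack
- pump: Aluminium mini pump with black head, 190 mm long along its x, 24 mm diameter, lying loose in the rack's groove with its top 84 mm above the bench; bystander; origin under the middle
- rasp: Steel rasp with wooden handle, 260 mm long along x, 24 mm wide, lying loose on the bench; bystander; origin under the middle
- cup: Black plastic valve cap cup, 60 mm across, 50 mm high, loose; bystander; origin under its centre
- tape: Red roll of tape, 80 mm across, 24 mm high, lying loose; bystander; origin under its centre
Mind the look-alikes: they are no part of the job. Several things look just like the lever: the one meant starts nearest to the robot's base.

How it is judged:
By the outcome, as a careful person would: the job done as asked, in the order asked, and still so for the second after the job is handed in, while the arm keeps its last pose, push and grip.
It also fails if it takes over 64 s, if anything falls off the work surface, if the arm or the gripper's body presses on something with over 40 N, if the wrist force passes 120 N, or if a joint passes its speed limit or range.

## Working session

There is one attempt and no reset: what is moved stays moved. The work goes in short steps, Python scripts to look and compute and a tool call to move; the robot and the scene stay as the last step left them, time stands still between calls to the robot, and variables do not carry over. Pictures are saved under pics/ and viewed, about 8 in all and at most 12, crops included, and the job is handed in when it is done.

Besides the shell and the picture viewer there is one more tool, called after "Call:" in YAML: its name, and indented under it one key for each argument. arm_command: Moves the arm, as the interface text tells. Its arguments: {"type":"object","properties":{"series":{"type":"array"}},"required":["series"]}

```bash
ls; mkdir -p pics
python3 - <<'E'
from cell import *
import cv2
print(sense())
for n in("scene","top"):
    print(camera_info(n)); cv2.imwrite(f"pics/{n}0.png",get_image(n)[:,:,::-1])
E
```

```text
pics
{'time_s': 0.0, 'qpos': array([-1.27373093e+00,  9.18561020e-02,  1.23192562e+00,  1.63148871e-05,
        1.81980933e+00, -5.66699716e-02]), 'qd': array([ 0.00047181,  0.00074111, -0.00091313, -0.0003346 ,  0.00061105,
        0.00042651]), 'effort': array([ 1.96336696e-03, -4.58725047e+01, -4.18026996e+01,  4.81734810e-05,
        1.15837317e-02, -1.76934316e-05]), 'tool_pos': array([ 0.20787439, -0.56289067,  0.40352975]), 'tcp_rot': array([-3.09062667e+00, -5.52410551e-01,  3.51514736e-04]), 'contact_force': array([0.32519929, 0.06287089, 0.63051417]), 'moment': array([-0.00548088, -0.01907985, -0.00158589]), 'gripper_width': 0.08517055215380481}
{'vfov': 43.47485566159469, 'cx': 277.6342456027093, 'cy': 210.95058881166435, 'dist': array([0.03240571, 0.        , 0.        , 0.        , 0.        ]), 'xyz': array([1.3450502 , 0.85600803, 1.30379063]), 'attitude': array([-1.03537802, -2.47386698,  0.97396901])}
{'vfov': 53.25079591962064, 'cx': 280.12944559085105, 'cy': 209.00795829505304, 'dist': array([-0.07201762,  0.        ,  0.        ,  0.        ,  0.        ]), 'xyz': array([0.3699767 , 0.02575461, 1.57804353]), 'attitude': array([-2.15173027,  2.19244764, -0.09928361])}
```

View pics/scene0.png

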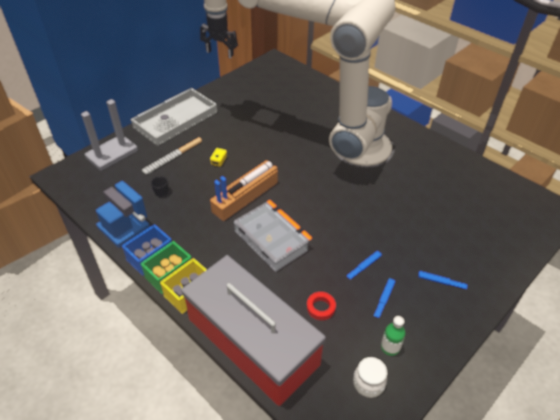

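View pics/top0.png

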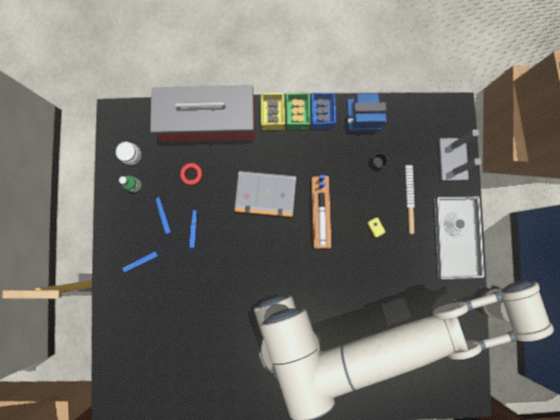

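The top view shows three loose blue levers at about (163,215), (193,229) and (140,262), plus two standing in the rack at (322,183). The case is at (265,194), the lamp at (377,227). Next I'll build a helper and look at an enlarged crop.

```bash
cat > h.py <<'E'
import numpy as np, cv2
from cell import *
from scipy.spatial.transform import Rotation as R
def cam(n):
    c=camera_info(n); f=210/np.tan(np.radians(c['vfov']/2))
    return np.array([[f,0,c['cx']],[0,f,c['cy']],[0,0,1]]),c['dist'],c['xyz'],R.from_rotvec(c['attitude']).as_matrix()
def p2w(n,px,z):
    K,d,t,M=cam(n)
    u=cv2.undistortPoints(np.array(px,float).reshape(-1,1,2),K,d).reshape(-1,2)
    r=np.c_[u,np.ones(len(u))]@M.T
    z=np.broadcast_to(z,len(u))
    return t+r*((z-t[2])/r[:,2])[:,None]
def w2p(n,P):
    K,d,t,M=cam(n)
    return cv2.projectPoints((np.atleast_2d(P)-t)@M,np.zeros(3),np.zeros(3),K,d)[0].reshape(-1,2)
def crop(n,x0,y0,w,h,s,name,img=None):
    im=get_image(n) if img is None else img
    cv2.imwrite('pics/'+name,cv2.resize(im[y0:y0+h,x0:x0+w,::-1],None,fx=s,fy=s,interpolation=cv2.INTER_CUBIC))
E
python3 - <<'E'
from h import *
im=get_image('top'); np.save('top0.npy',im)
crop('top',115,165,200,110,4,'top1.png',im)
crop('top',300,165,130,95,6,'top2.png',im)
print(p2w('top',[(163,215),(193,229),(140,262),(265,194),(377,227)],[.005,.005,.005,.045,.034]))
hsv=cv2.cvtColor(im,cv2.COLOR_RGB2HSV)
m=((hsv[...,0]>100)&(hsv[...,0]<125)&(hsv[...,1]>150)&(hsv[...,2]>80)).astype(np.uint8)
m[:170]=0
n,l,s,c=cv2.connectedComponentsWithStats(m)
for i in range(1,n):
    if s[i,4]>30:
        ys,xs=np.where(l==i); r=cv2.minAreaRect(np.c_[xs,ys].astype(np.float32)); b=cv2.boxPoints(r)
        P=p2w('top',b,.005)
        print(s[i],c[i].round(1)); print(b.round(1).tolist(), P[:,:2].round(4).tolist(), np.linalg.norm(P.mean(0)[:2]))
m=((hsv[...,0]>22)&(hsv[...,0]<35)&(hsv[...,1]>150)&(hsv[...,2]>80)).astype(np.uint8)
n,l,s,c=cv2.connectedComponentsWithStats(m)
for i in range(1,n):
    if s[i,4]>30: print('y',s[i],c[i].round(1))
E
```

```text
[[ 0.50357709  0.47273621  0.005     ]
 [ 0.4485198   0.3580694   0.005     ]
 [ 0.32753197  0.55968662  0.005     ]
 [ 0.57089688  0.08295805  0.045     ]
 [ 0.44165712 -0.32885089  0.034     ]]
[156 198  15  36 162] [163.  216.8]
[[155.0, 198.60000610351562], [160.39999389648438, 197.0], [170.5, 232.3000030517578], [165.10000610351562, 233.8000030517578]] [[0.567, 0.504], [0.5725, 0.4832], [0.4376, 0.4436], [0.4321, 0.4643]] 0.6904713000026093
[189 222   7  26 100] [192.4 235.2]
[[188.8000030517578, 246.89999389648438], [190.6999969482422, 221.6999969482422], [196.0, 222.10000610351562], [194.10000610351562, 247.3000030517578]] [[0.3815, 0.3741], [0.4764, 0.3667], [0.4745, 0.3467], [0.3796, 0.3542]] 0.5595358394573742
[124 252  34  20 169] [141.7 260.7]
[[122.19999694824219, 267.3999938964844], [155.0, 251.0], [157.39999389648438, 255.8000030517578], [124.5999984741211, 272.20001220703125]] [[0.3081, 0.628], [0.368, 0.5025], [0.3499, 0.4933], [0.29, 0.6186]] 0.6499994727774223
```

View pics/top1.png

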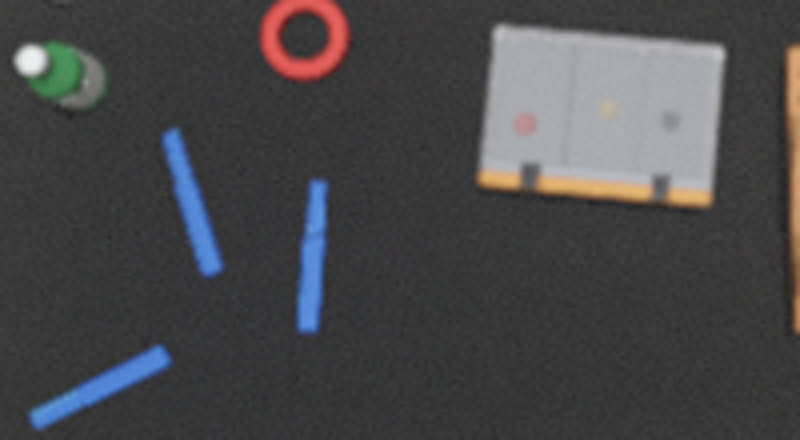

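View pics/top2.png

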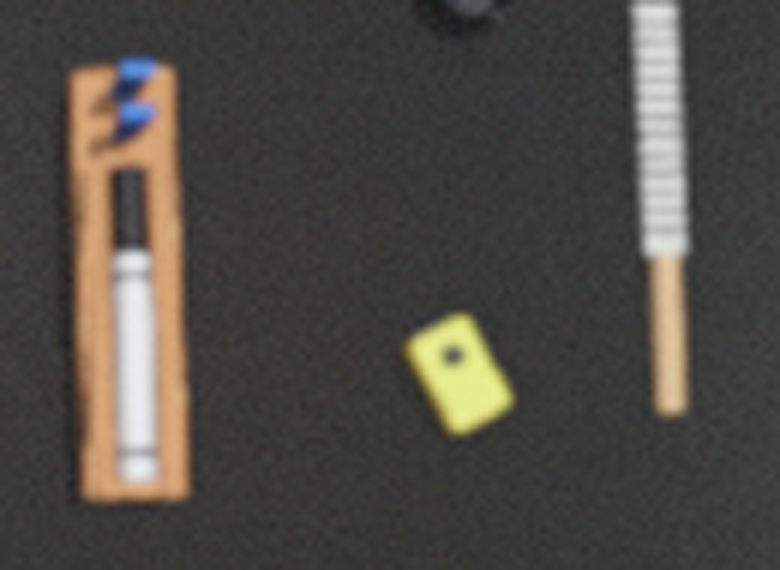

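The crops show the levers, with B nearest the robot at (193,229). Its thin blade is the upper end: tip at crop (318,180), handle end at (308,332). The case lid corners are at (495,28), (723,48), (711,205) and (478,184). The brass adapter is in the middle compartment at (609,109), with the red bolt at left (525,124) and the black plug at right (671,121). The lamp corners are in crop 2. Candidates by distance from base: A 0.69, C 0.65, B 0.56. I choose B, and this crop confirms its shape.

```bash
cat >> h.py <<'E'
def c1(p,s=4,o=(115,165)): return (np.array(p,float)+.5)/s-.5+np.array(o)
def rel(x,y,z,yaw):
    """shift/turn from measured pose to TCP at x,y,z pointing down, jaws' normal (tool x) at yaw deg (mod 180)"""
    s=sense(); M0=R.from_rotvec(s['tcp_rot']); p=M0.inv().apply(np.array([x,y,z])-s['tool_pos'])
    best=min([(M0.inv()*R.from_euler('ZX',[yaw+k,180],degrees=True)).as_rotvec(degrees=True) for k in(0,180)],key=np.linalg.norm)
    print('shift mm',(p*1000).round(1),'rot deg',best.round(2))
def st():
    s=sense(); M=R.from_rotvec(s['tcp_rot']).as_matrix()
    print('t',round(s['time_s'],2),'pos',s['tool_pos'].round(4),'xaxis yaw',np.degrees(np.arctan2(M[1,0],M[0,0])).round(2),'zax',M[:,2].round(3),'F',s['contact_force'].round(2),'w',s['gripper_width'].round(4),'q6',s['qpos'][5].round(2))
E
cat > m.py <<'E'
from h import *
P=p2w('top',c1([(318,180),(308,332)]),.006)
a=P[0]-P[1];yaw=np.degrees(np.arctan2(a[1],a[0]));print('lever tip/end',P.round(4),'len',np.linalg.norm(a),'yaw',yaw,'grip',(P[1]+a*50/140).round(4))
C=p2w('top',c1([(495,28),(723,48),(711,205),(478,184)]),.049)
print('lid',C.round(4).tolist(),[np.linalg.norm(C[i]-C[i-1]).round(4) for i in range(4)])
ux=(C[2]+C[3]-C[0]-C[1]);ux=-ux/np.linalg.norm(ux);uy=C[0]+C[3]-C[1]-C[2];uy/=np.linalg.norm(uy)
print('case yaw',np.degrees(np.arctan2(ux[1],ux[0])),np.degrees(np.arctan2(-uy[0],uy[1])))
ctr=C.mean(0);print('lid centre',ctr,'front mid',(C[2]+C[3])/2,'hinge mid',(C[0]+C[1])/2)
print('adapter',p2w('top',c1([(609,109)]),.014),'bolt,plug',p2w('top',c1([(525,124),(671,121)]),.014))
L=p2w('top',c1([(405,347),(466,314),(515,403),(459,436)],6,(300,165)),.030);print('lamp',L.round(4).tolist(),L.mean(0),[np.linalg.norm(L[i]-L[i-1]).round(4) for i in range(4)])
a=L[0]+L[1]-L[2]-L[3];print('lamp yaw',np.degrees(np.arctan2(a[1],a[0])))
K=p2w('top',c1([(72,68),(176,66),(189,498),(82,500)],6,(300,165)),.06);print('rack',K.round(3).tolist())
st()
E
python3 m.py
```

```text
lever tip/end [[0.5217 0.3536 0.006 ]
 [0.3786 0.3631 0.006 ]] len 0.1434263678549952 yaw -3.817224570256157 grip [0.4297 0.3597 0.006 ]
lid [[0.6558, 0.1802, 0.049], [0.6329, -0.0304, 0.049], [0.4878, -0.0162, 0.049], [0.5111, 0.1971, 0.049]] [np.float64(0.1457), np.float64(0.2118), np.float64(0.1459), np.float64(0.2145)]
case yaw -6.118383203958491 -6.219945367748839
lid centre [0.57190473 0.08268011 0.049     ] front mid [0.49942972 0.09044898 0.049     ] hinge mid [0.64437975 0.07491125 0.049     ]
adapter [[0.58288978 0.07693193 0.014     ]] bolt,plug [[0.57018621 0.15622441 0.014     ]
 [0.57039267 0.01879112 0.014     ]]
lamp [[0.4596, -0.2934, 0.03], [0.4793, -0.3322, 0.03], [0.4236, -0.3605, 0.03], [0.404, -0.3249, 0.03]] [ 0.44161502 -0.32774937  0.03      ] [np.float64(0.0639), np.float64(0.0435), np.float64(0.0625), np.float64(0.0407)]
lamp yaw 28.253717106036035
rack [[0.633, -0.09, 0.06], [0.633, -0.153, 0.06], [0.369, -0.153, 0.06], [0.369, -0.089, 0.06]]Traceback (most recent call last):
  File "m.py", line 13, in <module>
    st()
    ~~^^
  File "h.py", line 27, in st
    print('t',round(s['time_s'],2),'pos',s['tool_pos'].round(4),'xaxis yaw',np.degrees(np.arctan2(M[1,0],M[0,0])).round(2),'zax',M[:,2].round(3),'F',s['contact_force'].round(2),'w',s['gripper_width'].round(4),'q6',s['qpos'][5].round(2))
                                                                                                                                                                                     ^^^^^^^^^^^^^^^^^^^^^^^^
AttributeError: 'float' object has no attribute 'round'
```

```bash
sed -i "s/s\['gripper_width'\].round(4)/round(float(s['gripper_width']),4)/; s/s\['qpos'\]\[5\].round(2)/round(float(s['qpos'][5]),2)/" h.py; python3 -c "
from h import *
st();rel(.5,-.1,.40,20.2);rel(.43,.36,.30,-3.8)"
```

```text
t 0.15 pos [ 0.2079 -0.5629  0.4038] xaxis yaw 20.27 zax [-0.     0.002 -1.   ] F [ 0.38 -0.22 -0.41] w 0.0853 q6 -0.06
shift mm [ 434.4 -333.     4.3] rot deg [-0.09 -0.    0.07]
shift mm [ 528.1 -788.6  105.1] rot deg [-9.000e-02  2.000e-02  2.407e+01]
```

Call:
arm_command:
  series: [0.434, -0.333, 0, 0, 0, 24, 0.35, 0.434, -0.333, 0, 0, 0, 24, 0.35, 0.434, -0.333, 0, 0, 0, 24, 0.35, 0.434, -0.333, 0, 0, 0, 24, 0.35, 0.434, -0.333, 0, 0, 0, 24, 0.35, 0.434, -0.333, 0, 0, 0, 24, 0.35, 0.434, -0.333, 0, 0, 0, 24, 0.35, 0.434, -0.333, 0, 0, 0, 24, 0.35]

```text
time_s: 0.82
tool_pos: [0.3852, -0.2806, 0.4043]
tcp_rot: [-3.138, 0.103, 0.001]
contact_force: [1.1, -0.7, -0.1]
gripper_width: 0.0301
```

```bash
python3 -c "
from h import *
st();rel(.5,-.1,.40,-3.8);rel(.43,.36,.30,-3.8)"
```

```text
t 0.82 pos [ 0.3852 -0.2806  0.4043] xaxis yaw -3.75 zax [-0.     0.001 -1.   ] F [ 1.07 -0.68 -0.09] w 0.0301 q6 0.94
shift mm [ 102.7 -187.7    4.5] rot deg [-0.08  0.03  0.05]
shift mm [   2.8 -642.   105.2] rot deg [-0.08  0.03  0.05]
```

Call:
arm_command:
  series: [0.09, -0.16, 0, 0, 0, 0, 0.35, 0.09, -0.16, 0, 0, 0, 0, 0.35, 0.09, -0.16, 0, 0, 0, 0, 0.35, 0.09, -0.16, 0, 0, 0, 0, 0.35, 0.003, -0.642, 0.02, 0, 0, 0, 0.35, 0.003, -0.642, 0.02, 0, 0, 0, 0.35, 0.003, -0.642, 0.02, 0, 0, 0, 0.35, 0.003, -0.642, 0.02, 0, 0, 0, 0.35]

```text
time_s: 1.48
tool_pos: [0.4599, 0.0253, 0.3977]
tcp_rot: [-3.138, 0.103, 0.001]
contact_force: [1.0, 0.2, -0.1]
gripper_width: 0.0295
```

```bash
python3 -c "
from h import *
st();rel(.43,.36,.30,-3.8)"
```

```text
t 1.48 pos [0.4599 0.0253 0.3977] xaxis yaw -3.76 zax [-0.001  0.002 -1.   ] F [ 0.98  0.18 -0.09] w 0.0295 q6 1.62
shift mm [ -51.7 -331.9   98.3] rot deg [-0.08  0.05  0.04]
```

Call:
arm_command:
  series: [-0.05, -0.332, 0.05, 0, 0, 0, 0.35, -0.05, -0.332, 0.05, 0, 0, 0, 0.35, -0.05, -0.332, 0.05, 0, 0, 0, 0.35, -0.05, -0.332, 0.05, 0, 0, 0, 0.35, -0.05, -0.332, 0.05, 0, 0, 0, 0.35, -0.05, -0.332, 0.05, 0, 0, 0, 0.35, -0.05, -0.332, 0.05, 0, 0, 0, 0.35, -0.05, -0.332, 0.05, 0, 0, 0, 0.35]

```text
time_s: 2.15
tool_pos: [0.4316, 0.354, 0.3489]
tcp_rot: [-3.139, 0.103, 0.002]
contact_force: [1.7, 0.2, -0.4]
gripper_width: 0.0298
```

```bash
python3 -c "
from h import *
st();rel(.43,.36,.20,-3.8)"
```

```text
t 2.15 pos [0.4316 0.354  0.3489] xaxis yaw -3.74 zax [-0.001  0.001 -1.   ] F [ 1.7   0.17 -0.38] w 0.0298 q6 2.26
shift mm [ -1.8  -5.7 148.9] rot deg [-0.07  0.06  0.06]
```

Call:
arm_command:
  series: [-0.002, -0.006, 0.139, 0, 0, 0, 0.35, -0.002, -0.006, 0.139, 0, 0, 0, 0.35, -0.002, -0.006, 0.139, 0, 0, 0, 0.35, -0.002, -0.006, 0.139, 0, 0, 0, 0.35, -0.002, -0.006, 0.139, 0, 0, 0, 0.35, -0.002, -0.006, 0.139, 0, 0, 0, 0.35]

```text
time_s: 2.65
tool_pos: [0.4296, 0.3601, 0.209]
tcp_rot: [3.14, -0.102, -0.005]
contact_force: [0.7, 0.2, 0.7]
gripper_width: 0.03
```

```bash
python3 -c "
from h import *
crop('scene',310,200,120,110,6,'s1.png')
st();rel(.43,.36,.177,-3.8)"
```

```text
t 2.7 pos [0.4302 0.3605 0.2112] xaxis yaw -3.74 zax [ 0.     0.002 -1.   ] F [ 0.99 -0.89  0.69] w 0.0299 q6 2.27
shift mm [-0.2  0.6 34.2] rot deg [-0.12 -0.01  0.06]
```

View pics/s1.png

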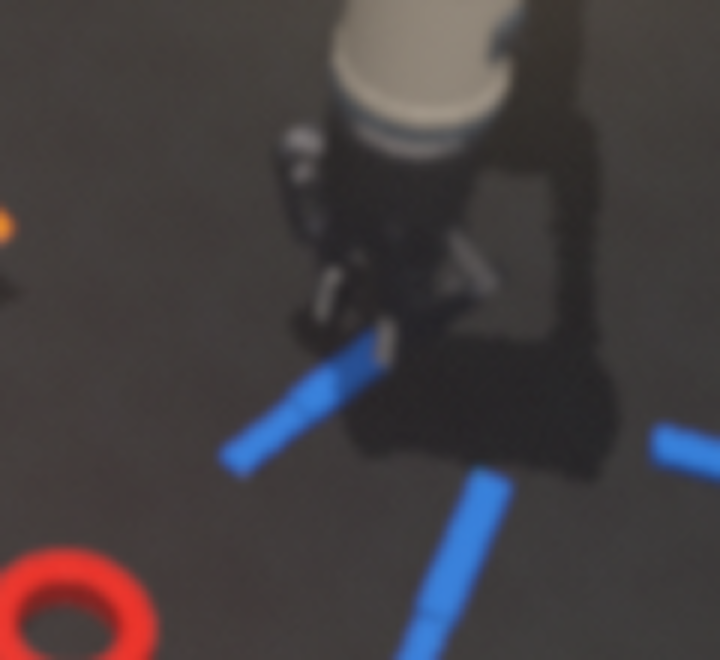

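The gripper is straddling lever B: its blade tip is at crop (235,460) and the two fingers are at (330,290) and (385,340). I'll go down and close.

Call:
arm_command:
  series: [0, 0, 0.015, 0, 0, 0, 0.35, 0, 0, 0.025, 0, 0, 0, 0.35, 0, 0, 0.031, 0, 0, 0, 0.35, 0, 0, 0.034, 0, 0, 0, 0.35, 0, 0, 0.034, 0, 0, 0, 0.35, 0, 0, 0.034, 0, 0, 0, 0.35]

```text
time_s: 3.2
tool_pos: [0.4304, 0.3606, 0.1777]
tcp_rot: [-3.137, 0.103, -0.001]
contact_force: [-0.4, 0.1, 0.2]
gripper_width: 0.0298
```

```bash
python3 -c "
from h import *
st()"
```

```text
t 3.2 pos [0.4304 0.3606 0.1777] xaxis yaw -3.75 zax [ 0.001  0.003 -1.   ] F [-0.38  0.14  0.19] w 0.0298 q6 2.27
```

Call:
arm_command:
  series: [0, 0, 0.001, 0, 0, 0, 0.35, 0, 0, 0.001, 0, 0, 0, 0, 0, 0, 0.001, 0, 0, 0, 0, 0, 0, 0.001, 0, 0, 0, 0, 0, 0, 0.001, 0, 0, 0, 0, 0, 0, 0.001, 0, 0, 0, 0, 0, 0, 0.001, 0, 0, 0, 0]

```text
time_s: 3.78
tool_pos: [0.4306, 0.3607, 0.1776]
tcp_rot: [-3.136, 0.103, -0.003]
contact_force: [-0.9, 0.1, 5.1]
gripper_width: 0.0157
```

Call:
arm_command:
  series: [0, 0, -0.02, 0, 0, 0, 0, 0, 0, -0.04, 0, 0, 0, 0, 0, 0, -0.04, 0, 0, 0, 0, 0, 0, -0.04, 0, 0, 0, 0]

```text
time_s: 4.12
tool_pos: [0.4308, 0.3608, 0.2183]
tcp_rot: [-3.135, 0.103, -0.005]
contact_force: [0.7, -0.4, -0.5]
gripper_width: 0.0156
```

```bash
python3 -c "
from h import *
st()
crop('scene',310,180,120,110,6,'s2.png')"
```

```text
t 4.12 pos [0.4308 0.3608 0.2183] xaxis yaw -3.75 zax [ 0.003  0.005 -1.   ] F [ 0.68 -0.42 -0.47] w 0.0156 q6 2.27
```

View pics/s2.png

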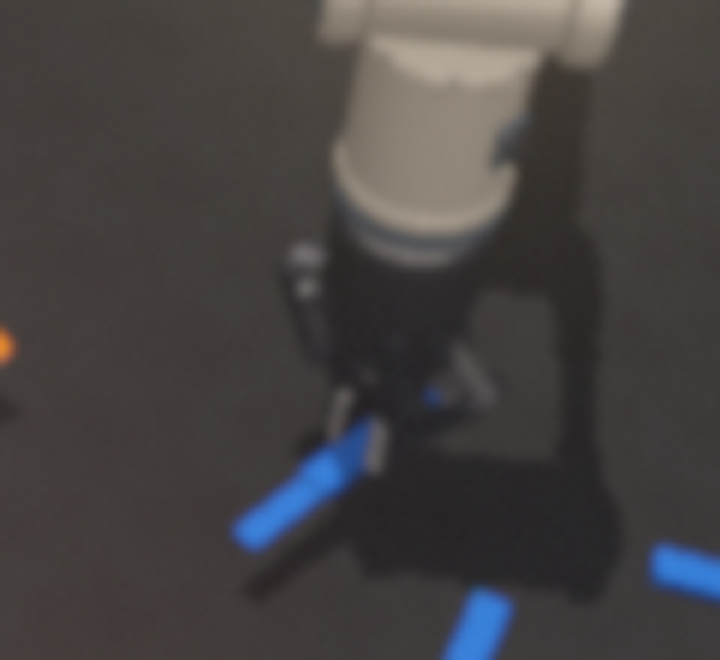

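Lifted: the lever is held, its tip at crop (248,535) with a detached shadow. I'll check that it's level and plan the pry.

```bash
python3 -c "
from h import *
print('seen tip',c1([(248,535)],6,(310,180)), 'pred', w2p('scene',[(.521,.3545,.046),(.521,.3545,.036),(.521,.3545,.056)]))
# lip geometry
y=np.radians(-6.15);ux=np.array([np.cos(y),np.sin(y)]);uy=np.array([-ux[1],ux[0]])
H=np.array([.6444,.0749])
# lever held: tip 0.091 ahead of TCP along tool x; keep tool yaw -6.15
for r,th,ins in [(160,0,0),(137,0,0)]+[(137,t,0) for t in (10,20,30,40,50,60,70,80,90,100,105)]:
    t=np.radians(th)
    n=np.array([-np.sin(t),-np.cos(t)])
    c=r/1e3*np.array([-np.cos(t),np.sin(t)])
    tip=H+ux*c[0]; tcp=tip-ux*.091
    print(r,th,'tip',tip.round(4),(.045+c[1]).round(4),'tcp',tcp.round(4))
st(); rel(.4,.1,.3,-6.15)
"
```

```text
seen tip [[350.91666667 268.75      ]] pred [[350.15157041 269.54855182]
 [349.80200534 271.57306683]
 [350.50447936 267.50514688]]
160 0 tip [0.4853 0.092 ] 0.045 tcp [0.3948 0.1018]
137 0 tip [0.5082 0.0896] 0.045 tcp [0.4177 0.0993]
137 10 tip [0.5103 0.0894] 0.0688 tcp [0.4198 0.0991]
137 20 tip [0.5164 0.0887] 0.0919 tcp [0.4259 0.0984]
137 30 tip [0.5264 0.0876] 0.1135 tcp [0.436  0.0974]
137 40 tip [0.5401 0.0861] 0.1331 tcp [0.4496 0.0959]
137 50 tip [0.5568 0.0843] 0.1499 tcp [0.4664 0.0941]
137 60 tip [0.5763 0.0822] 0.1636 tcp [0.4858 0.092 ]
137 70 tip [0.5978 0.0799] 0.1737 tcp [0.5073 0.0897]
137 80 tip [0.6207 0.0774] 0.1799 tcp [0.5303 0.0872]
137 90 tip [0.6444 0.0749] 0.182 tcp [0.5539 0.0846]
137 100 tip [0.6681 0.0724] 0.1799 tcp [0.5776 0.0821]
137 105 tip [0.6797 0.0711] 0.1773 tcp [0.5892 0.0809]
t 4.17 pos [0.4304 0.3605 0.217 ] xaxis yaw -3.75 zax [ 0.002  0.003 -1.   ] F [-0.31  0.32 -1.08] w 0.0157 q6 2.27
shift mm [-13.2 261.7 -83.9] rot deg [-0.18 -0.07  2.4 ]
```

Projection agrees within 1 px, so the lever is level, with its tip about 91 mm ahead of the TCP and 173 mm below it. Next: move to in front of the lip.

Call:
arm_command:
  series: [-0.023, 0.26, -0.01, 0, 0, 2.4, 0, -0.023, 0.26, -0.01, 0, 0, 2.4, 0, -0.023, 0.26, -0.01, 0, 0, 2.4, 0, -0.023, 0.26, -0.01, 0, 0, 2.4, 0, -0.023, 0.26, -0.01, 0, 0, 2.4, 0, -0.023, 0.26, 0, 0, 0, 2.4, 0, -0.023, 0.26, 0.006, 0, 0, 2.4, 0, -0.023, 0.26, 0.006, 0, 0, 2.4, 0]

```text
time_s: 4.83
tool_pos: [0.3892, 0.1, 0.207]
tcp_rot: [-3.135, 0.175, 0.005]
contact_force: [-0.3, 0.8, -0.6]
gripper_width: 0.0159
```

```bash
python3 -c "
from h import *
im=get_image('scene');crop('scene',230,150,130,110,6,'s3.png',im)
st();rel(.39,.1023,.2106,-6.15)
print('seen-frame tip pred',((w2p('scene',[(sense()['tool_pos']+np.array([.0905,-.0098,-.1726]))])-[230,150])*6))"
```

```text
t 4.88 pos [0.3897 0.1014 0.2079] xaxis yaw -6.34 zax [-0.002  0.003 -1.   ] F [-0.04 -0.01 -0.83] w 0.0158 q6 1.85
shift mm [ 0.2 -1.  -2.7] rot deg [-0.14  0.13 -0.19]
seen-frame tip pred [[388.49362689 410.88277415]]
```

View pics/s3.png

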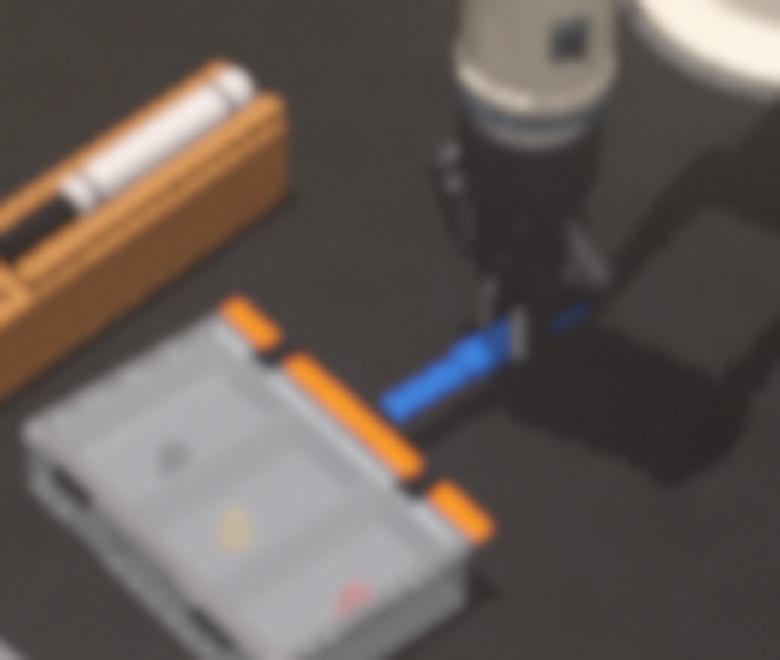

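The lever tip is at crop (390,408), just in front of the middle of the orange lip, as predicted. Insert 28 mm.

Call:
arm_command:
  series: [0.01, 0, 0, 0, 0, 0, 0, 0.02, 0, 0, 0, 0, 0, 0, 0.028, 0, 0, 0, 0, 0, 0, 0.028, 0, 0, 0, 0, 0, 0, 0.028, 0, 0, 0, 0, 0, 0]

```text
time_s: 5.3
tool_pos: [0.4176, 0.099, 0.2074]
tcp_rot: [-3.134, 0.172, 0.006]
contact_force: [-0.1, 0.1, -0.5]
gripper_width: 0.0159
```

```bash
python3 -c "
from h import *
im=get_image('scene');crop('scene',260,170,90,75,8,'s4.png',im)
st()"
```

```text
t 5.35 pos [0.4174 0.0989 0.2075] xaxis yaw -6.29 zax [-0.003  0.003 -1.   ] F [0.27 0.06 0.04] w 0.0155 q6 1.83
```

View pics/s4.png

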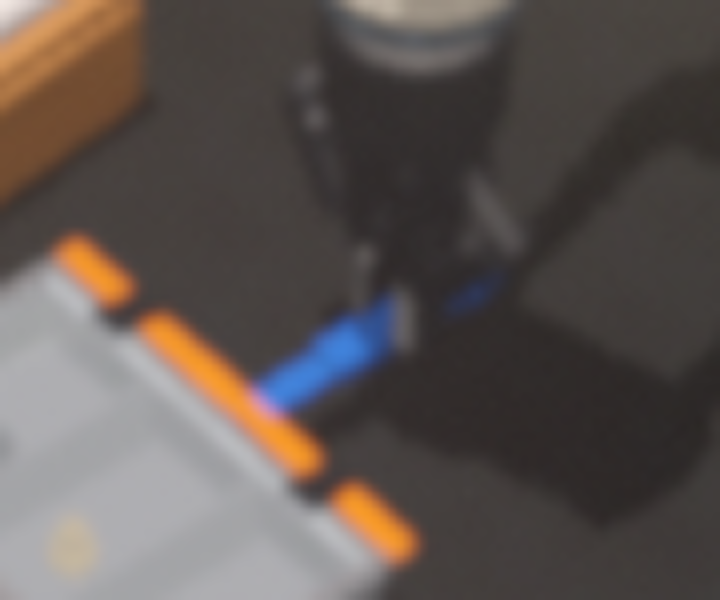

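The orange lip now overlaps the blade at (265,400), with no contact force. Pry along the arc.

Call:
arm_command:
  series: [0, 0, -0.007, 0, 0, 0, 0, 0.0005, 0, -0.019, 0, 0, 0, 0, 0.002, 0, -0.031, 0, 0, 0, 0, 0.005, 0, -0.043, 0, 0, 0, 0, 0.008, 0, -0.054, 0, 0, 0, 0, 0.013, 0, -0.065, 0, 0, 0, 0, 0.018, 0, -0.076, 0, 0, 0, 0, 0.018, 0, -0.076, 0, 0, 0, 0]

```text
time_s: 6.02
tool_pos: [0.4368, 0.0966, 0.2872]
tcp_rot: [-3.133, 0.173, -0.004]
contact_force: [0.1, 0.1, -0.3]
gripper_width: 0.0158
```

```bash
python3 -c "
from h import *
im=get_image('scene');crop('scene',230,140,130,110,6,'s5.png',im)
st()"
```

```text
t 6.07 pos [0.4364 0.0967 0.2858] xaxis yaw -6.31 zax [ 0.001  0.003 -1.   ] F [-0.55  0.62 -0.91] w 0.0158 q6 1.82
```

View pics/s5.png

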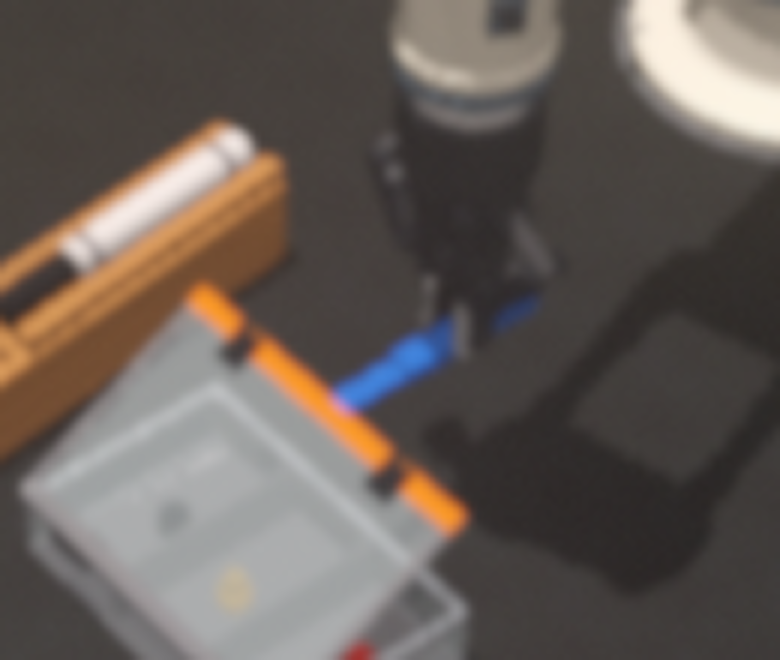

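The lid is at about 30°, with the blade still engaged under the lip at (340,400). Continue to upright and beyond.

Call:
arm_command:
  series: [0.006, 0, -0.01, 0, 0, 0, 0, 0.014, 0, -0.019, 0, 0, 0, 0, 0.022, 0, -0.028, 0, 0, 0, 0, 0.031, 0, -0.036, 0, 0, 0, 0, 0.04, 0, -0.043, 0, 0, 0, 0, 0.05, 0, -0.049, 0, 0, 0, 0, 0.061, 0, -0.055, 0, 0, 0, 0, 0.072, 0, -0.059, 0, 0, 0, 0]

```text
time_s: 6.73
tool_pos: [0.5082, 0.0885, 0.3452]
tcp_rot: [-3.133, 0.173, -0.001]
contact_force: [-0.5, 0.1, -0.5]
gripper_width: 0.0157
```

```bash
python3 -c "
from h import *
st()"
```

```text
t 6.73 pos [0.5082 0.0885 0.3452] xaxis yaw -6.31 zax [ 0.001  0.003 -1.   ] F [-0.54  0.07 -0.49] w 0.0157 q6 1.79
```

Call:
arm_command:
  series: [0.012, 0, -0.004, 0, 0, 0, 0, 0.024, 0, -0.006, 0, 0, 0, 0, 0.036, 0, -0.007, 0, 0, 0, 0, 0.048, 0, -0.007, 0, 0, 0, 0, 0.06, 0, -0.006, 0, 0, 0, 0, 0.07, 0, -0.005, 0, 0, 0, 0, 0.079, 0, -0.003, 0, 0, 0, 0, 0.079, 0, -0.003, 0, 0, 0, 0]

```text
time_s: 7.4
tool_pos: [0.5876, 0.0795, 0.347]
tcp_rot: [-3.134, 0.173, 0.0]
contact_force: [-0.4, 0.1, -0.7]
gripper_width: 0.0155
```

Call:
arm_command:
  series: [-0.03, 0, 0, 0, 0, 0, 0, -0.06, 0, 0, 0, 0, 0, 0, -0.1, 0, 0, 0, 0, 0, 0, -0.14, 0, 0, 0, 0, 0, 0, -0.17, 0, 0, 0, 0, 0, 0, -0.17, 0, 0, 0, 0, 0, 0]

```text
time_s: 7.9
tool_pos: [0.4145, 0.0988, 0.3474]
tcp_rot: [-3.133, 0.171, 0.001]
contact_force: [0.0, -0.6, -0.1]
gripper_width: 0.0156
```

```bash
python3 -c "
from h import *
im=get_image('scene');crop('scene',200,120,160,150,5,'s6.png',im)
crop('scene',200,140,133,120,5,'s6.png',im)
np.save('s6.npy',im);np.save('t6.npy',get_image('top'))
st();rel(.430,.36,.25,-3.8)"
```

```text
t 8.0 pos [0.4176 0.0984 0.3476] xaxis yaw -6.29 zax [ 0.002  0.003 -1.   ] F [ 1.5   0.55 -1.25] w 0.0155 q6 1.83
shift mm [ -16.5 -261.    98.5] rot deg [-0.2  -0.11 -2.49]
```

View pics/s6.png

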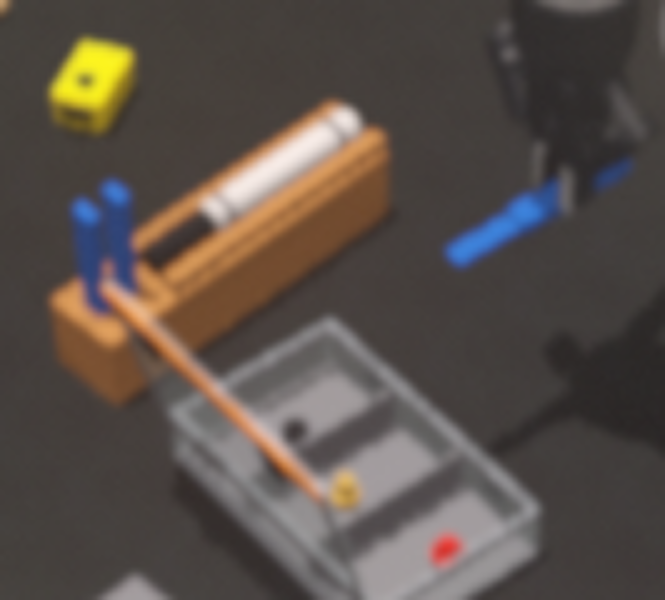

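The lid stands open past upright, with the lip from (105,285) to (330,497). The adapter is at (345,490) in the middle compartment, parts undisturbed. Return the lever to its place.

Call:
arm_command:
  series: [-0.0165, -0.261, 0.05, 0, 0, -2.4, 0, -0.0165, -0.261, 0.05, 0, 0, -2.4, 0, -0.0165, -0.261, 0.05, 0, 0, -2.4, 0, -0.0165, -0.261, 0.05, 0, 0, -2.4, 0, -0.0165, -0.261, 0.05, 0, 0, -2.4, 0, -0.0165, -0.261, 0.08, 0, 0, -2.4, 0, -0.0165, -0.261, 0.1, 0, 0, -2.4, 0, -0.0165, -0.261, 0.12, 0, 0, -2.4, 0]

```text
time_s: 8.67
tool_pos: [0.4298, 0.3637, 0.2244]
tcp_rot: [-3.137, 0.101, 0.001]
contact_force: [-0.8, -0.7, -1.5]
gripper_width: 0.0156
```

```bash
python3 -c "
from h import *
st();rel(.430,.36,.178,-3.8)
y=np.radians(-6.15);ux=np.array([np.cos(y),np.sin(y),0]);uy=np.array([-ux[1],ux[0],0]);H=np.array([.6444,.0749,.045])
for a in(95,100,105,110):
  t=np.radians(a);c=H+.146*(-np.cos(t)*ux+np.sin(t)*np.array([0,0,1]))
  print(a,((w2p('scene',[c-.105*uy,c+.105*uy])-[200,140])*5).round().tolist())
print(p2w('scene',c1([(345,482),(85,82)],5,(200,140)),[.022,.037]))
crop('top',0,0,10,10,1,'x.png',np.load('t6.npy'))
im=np.load('t6.npy');hsv=cv2.cvtColor(im,cv2.COLOR_RGB2HSV)
def blob(lo,hi,box,s=110,v=80):
  x0,y0,x1,y1=box;m=np.zeros(im.shape[:2],np.uint8);m[y0:y1,x0:x1]=((hsv[...,0]>=lo)&(hsv[...,0]<=hi)&(hsv[...,1]>s)&(hsv[...,2]>v))[y0:y1,x0:x1]
  ys,xs=np.where(m);return len(xs),np.c_[xs,ys].astype(np.float32)
n,p=blob(22,38,(360,210,395,245));r=cv2.minAreaRect(p);b=p2w('top',cv2.boxPoints(r),.03);print('lamp',n,r,b.mean(0),[np.linalg.norm(b[i]-b[i-1]).round(4) for i in range(4)]);e=b[1]-b[0] if np.linalg.norm(b[1]-b[0])>np.linalg.norm(b[2]-b[1]) else b[2]-b[1];print(np.degrees(np.arctan2(e[1],e[0])))
n,p=blob(15,35,(240,172,300,212),70);print('adapter',n,p.mean(0),p2w('top',[p.mean(0)],.018))
cv2.imwrite('pics/t6.png',cv2.resize(im[160:230,230:310,::-1],None,fx=9,fy=8.5,interpolation=2)) if 0 else crop('top',230,160,80,65,9,'t6.png',im)
"
```

```text
t 8.67 pos [0.4298 0.3637 0.2244] xaxis yaw -3.71 zax [-0.001  0.003 -1.   ] F [-0.8  -0.72 -1.54] w 0.0156 q6 2.28
shift mm [ 0.5  3.8 46.4] rot deg [-0.17  0.04  0.09]
95 [[143.0, 257.0], [363.0, 463.0]]
100 [[126.0, 269.0], [346.0, 476.0]]
105 [[109.0, 281.0], [328.0, 490.0]]
110 [[93.0, 295.0], [311.0, 505.0]]
[[ 0.58480746  0.07597828  0.022     ]
 [ 0.45746644 -0.32047095  0.037     ]]
lamp 73 ((375.84906005859375, 227.02830505371094), (18.163043975830078, 12.723843574523926), 60.945396423339844) [ 0.44187241 -0.32548802  0.03      ] [np.float64(0.0669), np.float64(0.0479), np.float64(0.0671), np.float64(0.0478)]
-152.81625593184364
adapter 15 [266.53333 191.86667] [[0.5824015  0.07808406 0.018     ]]
```

View pics/t6.png

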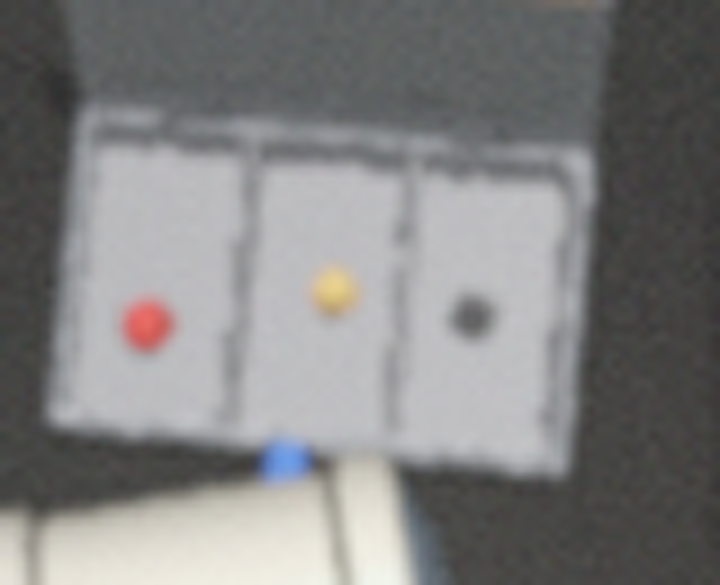

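Top view: the adapter is at crop (335,290), bolt (148,325), plug (470,316), and the lid projection matches about 106°. Lay the lever down.

Call:
arm_command:
  series: [0, 0.003, 0.02, 0, 0, 0, 0, 0, 0.003, 0.035, 0, 0, 0, 0, 0, 0.003, 0.042, 0, 0, 0, 0, 0, 0.003, 0.045, 0, 0, 0, 0, 0, 0.003, 0.0465, 0, 0, 0, 0, 0, 0.003, 0.0465, 0, 0, 0, 0]

```text
time_s: 9.17
tool_pos: [0.4302, 0.3609, 0.1787]
tcp_rot: [-3.136, 0.102, -0.001]
contact_force: [1.7, -0.4, -0.2]
gripper_width: 0.0152
```

```bash
python3 -c "
from h import *
st()
P=p2w('top',c1([(88,100),(595,150),(568,475),(50,425)],9,(230,160)),.045)
print(P.round(4).tolist(),P.mean(0));e=P[1]-P[0];f=P[2]-P[3];print(np.degrees(np.arctan2(e[0],-e[1])),np.degrees(np.arctan2(f[0],-f[1])),np.linalg.norm(e),np.linalg.norm(P[1]-P[2]))
print(p2w('top',c1([(335,290)],9,(230,160)),.020))"
```

```text
t 9.17 pos [0.4302 0.3609 0.1787] xaxis yaw -3.73 zax [ 0.001  0.004 -1.   ] F [ 1.66 -0.4  -0.2 ] w 0.0152 q6 2.27
[[0.6601, 0.177, 0.045], [0.6351, -0.0316, 0.045], [0.5011, -0.0176, 0.045], [0.5256, 0.1938, 0.045]] [0.58048426 0.080376   0.045     ]
-6.825404379183704 -6.61521967528814 0.21013429544571344 0.13475467167892433
[[0.58244781 0.07709468 0.02      ]]
```

Call:
arm_command:
  series: [0, 0, 0.001, 0, 0, 0, 0, 0, 0, 0.001, 0, 0, 0, 0, 0, 0, 0.0005, 0, 0, 0, 0.35, 0, 0, 0.0005, 0, 0, 0, 0.35, 0, 0, 0.0005, 0, 0, 0, 0.35, 0, 0, -0.02, 0, 0, 0, 0.35, 0, 0, -0.05, 0, 0, 0, 0.35, 0, 0, -0.09, 0, 0, 0, 0.35]

```text
time_s: 9.83
tool_pos: [0.4294, 0.36, 0.2663]
tcp_rot: [3.14, -0.102, -0.007]
contact_force: [1.0, 0.4, -0.4]
gripper_width: 0.0298
```

```bash
python3 -c "
from h import *
st();rel(.5,0.,.40,28);rel(.442,-.327,.30,28)"
```

```text
t 9.83 pos [0.4294 0.36   0.2663] xaxis yaw -3.73 zax [-0.005 -0.    -1.   ] F [ 0.98  0.44 -0.43] w 0.0298 q6 2.27
shift mm [  93.3  354.7 -134. ] rot deg [ -0.05   0.26 -31.73]
shift mm [ 57.1 684.8 -33.7] rot deg [ -0.05   0.26 -31.73]
```

Call:
arm_command:
  series: [0, 0, -0.04, 0, 0, 0, 0.35, 0.02, 0.06, -0.08, 0, 0, -10, 0.6, 0.057, 0.684, -0.12, 0, 0, -31.7, 0.6, 0.057, 0.684, -0.12, 0, 0, -31.7, 0.7, 0.057, 0.684, -0.12, 0, 0, -31.7, 0.7, 0.057, 0.684, -0.12, 0, 0, -31.7, 0.7, 0.057, 0.684, -0.12, 0, 0, -31.7, 0.7, 0.057, 0.684, -0.12, 0, 0, -31.7, 0.7]

```text
time_s: 10.5
tool_pos: [0.4395, 0.0841, 0.3503]
tcp_rot: [-3.047, -0.761, 0.006]
contact_force: [0.1, -0.3, 0.1]
gripper_width: 0.06
```

```bash
python3 -c "
from h import *
st();rel(.442,-.327,.39,28)"
```

```text
t 10.5 pos [0.4395 0.0841 0.3503] xaxis yaw 28.03 zax [-0.004 -0.    -1.   ] F [ 0.1  -0.25  0.12] w 0.06 q6 1.19
shift mm [-191.1  363.9  -39.7] rot deg [-0.09  0.19  0.03]
```

Call:
arm_command:
  series: [-0.01, 0.02, -0.035, 0, 0, 0, 0.7, -0.191, 0.364, -0.04, 0, 0, 0, 0.7, -0.191, 0.364, -0.04, 0, 0, 0, 0.7, -0.191, 0.364, -0.04, 0, 0, 0, 0.7, -0.191, 0.364, -0.04, 0, 0, 0, 0.7, -0.191, 0.364, -0.04, 0, 0, 0, 0.7, -0.191, 0.364, -0.04, 0, 0, 0, 0.7, -0.191, 0.364, -0.04, 0, 0, 0, 0.7]

```text
time_s: 11.17
tool_pos: [0.441, -0.2313, 0.3893]
tcp_rot: [-3.048, -0.761, 0.004]
contact_force: [1.3, -0.1, -0.0]
gripper_width: 0.0596
```

```bash
python3 -c "
from h import *
st();rel(.442,-.327,.25,28)
# arm may no longer cover: check lever back and measure case/lamp via top
im=get_image('top');np.save('t7.npy',im);np.save('s7.npy',get_image('scene'))
hsv=cv2.cvtColor(im,cv2.COLOR_RGB2HSV)
m=((hsv[...,0]>100)&(hsv[...,0]<125)&(hsv[...,1]>120)&(hsv[...,2]>80)).astype(np.uint8);m[:,:180]=0;m[:205]=0;m[:,205:]=0
ys,xs=np.where(m);print(cv2.minAreaRect(np.c_[xs,ys].astype(np.float32)))
b=np.load('top0.npy');hs=cv2.cvtColor(b,cv2.COLOR_RGB2HSV);m=((hs[...,0]>100)&(hs[...,0]<125)&(hs[...,1]>120)&(hs[...,2]>80)).astype(np.uint8);m[:,:180]=0;m[:205]=0;m[:,205:]=0
ys,xs=np.where(m);print(cv2.minAreaRect(np.c_[xs,ys].astype(np.float32)))
hs=cv2.cvtColor(b,cv2.COLOR_RGB2HSV)
for I in (b,):
  hh=cv2.cvtColor(I,cv2.COLOR_RGB2HSV);m=((hh[...,0]>=22)&(hh[...,0]<=38)&(hh[...,1]>80)&(hh[...,2]>80)).astype(np.uint8);m[:,:360]=0;m[:,395:]=0;m[:210]=0;m[245:]=0
  m=cv2.morphologyEx(m,cv2.MORPH_CLOSE,np.ones((5,5)))
  M=cv2.moments(m,True);c=(M['m10']/M['m00'],M['m01']/M['m00']);ang=.5*np.arctan2(2*M['mu11'],M['mu20']-M['mu02'])
  d=np.array([np.cos(ang),np.sin(ang)])*10
  q=p2w('top',[c,c+d],.03);e=q[1]-q[0];print('lamp',M['m00'],c,q[0],np.degrees(np.arctan2(e[1],e[0])))
"
```

```text
t 11.17 pos [ 0.441  -0.2313  0.3893] xaxis yaw 28.02 zax [-0.003 -0.001 -1.   ] F [ 1.34 -0.11 -0.04] w 0.0596 q6 0.53
shift mm [-43.7  85.1 139.3] rot deg [-0.04  0.15  0.02]
((191.86947631835938, 228.95797729492188), (6.385824203491211, 38.115386962890625), 3.814074993133545)
((192.7035369873047, 228.94692993164062), (6.319304943084717, 38.2484245300293), 3.814074993133545)
lamp 248.0 (376.10483870967744, 226.9959677419355) [ 0.4419253  -0.32642764  0.03      ] -152.9551592990393
```

The lever is back within 3 mm of where it started, with its angle unchanged. Now over the lamp and down.

Call:
arm_command:
  series: [-0.044, 0.087, 0.06, 0, 0, 0, 0.7, -0.044, 0.087, 0.1, 0, 0, 0, 0.7, -0.044, 0.087, 0.13, 0, 0, 0, 0.7, -0.044, 0.087, 0.139, 0, 0, 0, 0.7, -0.044, 0.087, 0.139, 0, 0, 0, 0.7]

```text
time_s: 11.68
tool_pos: [0.44, -0.3322, 0.2423]
tcp_rot: [-3.044, -0.747, 0.017]
contact_force: [-1.7, 1.0, -1.4]
gripper_width: 0.0596
```

```bash
python3 -c "
from h import *
st();rel(.442,-.329,.182,27.5)"
```

```text
t 11.68 pos [ 0.44   -0.3322  0.2423] xaxis yaw 27.56 zax [-0.012  0.004 -1.   ] F [-1.73  0.96 -1.4 ] w 0.0596 q6 0.38
shift mm [ 3.8 -1.3 60.3] rot deg [-0.54  0.52  0.06]
```

Not settled; a short hold, then the descent.

Call:
arm_command:
  series: [0.002, -0.001, 0.01, -0.5, 0.5, 0, 0.7, 0.002, -0.001, 0.01, -0.5, 0.5, 0, 0.7, 0.002, -0.001, 0.01, -0.5, 0.5, 0, 0.7, 0.002, -0.001, 0.01, -0.5, 0.5, 0, 0.7]

```text
time_s: 12.02
tool_pos: [0.4418, -0.3299, 0.2347]
tcp_rot: [3.049, 0.749, 0.002]
contact_force: [-0.1, 0.5, 0.4]
gripper_width: 0.0599
```

```bash
python3 -c "
from h import *
st();rel(.442,-.329,.182,27.5)"
```

```text
t 12.02 pos [ 0.4418 -0.3299  0.2347] xaxis yaw 27.61 zax [ 0.002 -0.001 -1.   ] F [-0.11  0.51  0.41] w 0.0599 q6 0.39
shift mm [ 0.6 -0.8 52.7] rot deg [ 0.1  -0.05  0.11]
```

Call:
arm_command:
  series: [0, -0.001, 0.015, 0, 0, 0, 0.7, 0, -0.001, 0.03, 0, 0, 0, 0.7, 0, -0.001, 0.042, 0, 0, 0, 0.7, 0, -0.001, 0.05, 0, 0, 0, 0.7, 0, -0.001, 0.053, 0, 0, 0, 0.7, 0, -0.001, 0.053, 0, 0, 0, 0.7, 0, -0.001, 0.053, 0, 0, 0, 0.7]

```text
time_s: 12.6
tool_pos: [0.4416, -0.3292, 0.1823]
tcp_rot: [3.049, 0.749, 0.003]
contact_force: [0.1, 1.1, -0.2]
gripper_width: 0.0598
```

```bash
python3 -c "
from h import *
st();rel(.442,-.329,.182,27.5)"
```

```text
t 12.6 pos [ 0.4416 -0.3292  0.1823] xaxis yaw 27.62 zax [ 0.002 -0.002 -1.   ] F [ 0.07  1.13 -0.17] w 0.0598 q6 0.39
shift mm [0.4 0.  0.3] rot deg [ 0.14 -0.06  0.12]
```

Call:
arm_command:
  series: [0, 0, 0, 0, 0, 0, 0, 0, 0, 0, 0, 0, 0, 0, 0, 0, 0, 0, 0, 0, 0, 0, 0, 0, 0, 0, 0, 0, 0, 0, 0, 0, 0, 0, 0, 0, 0, 0, 0, 0, 0, 0, 0, 0, 0, 0, 0, 0, 0]

```text
time_s: 13.18
tool_pos: [0.442, -0.3295, 0.1838]
tcp_rot: [3.047, 0.749, 0.005]
contact_force: [0.1, -0.2, 5.8]
gripper_width: 0.0391
```

```bash
python3 -c "
from h import *
st();rel(.442,-.329,.40,27.5)"
```

```text
t 13.18 pos [ 0.442  -0.3295  0.1838] xaxis yaw 27.61 zax [ 0.004 -0.003 -1.   ] F [ 0.14 -0.15  5.81] w 0.0391 q6 0.39
shift mm [   0.7    0.6 -216.2] rot deg [ 0.28 -0.12  0.11]
```

Call:
arm_command:
  series: [0, 0, -0.02, 0, 0, 0, 0, 0, 0, -0.05, 0, 0, 0, 0, 0, 0, -0.09, 0, 0, 0, 0, 0, 0, -0.13, 0, 0, 0, 0, 0, 0, -0.17, 0, 0, 0, 0, 0, 0, -0.2, 0, 0, 0, 0, 0, 0, -0.216, 0, 0, 0, 0, 0, 0, -0.216, 0, 0, 0, 0]

```text
time_s: 13.85
tool_pos: [0.4411, -0.3288, 0.405]
tcp_rot: [3.04, 0.747, 0.012]
contact_force: [0.5, -0.2, 0.6]
gripper_width: 0.0394
```

```bash
python3 -c "
from h import *
st();rel(.5,-.1,.40,-6.3);rel(.5825,.0772,.40,-6.3)
im=get_image('scene');hh=cv2.cvtColor(im,cv2.COLOR_RGB2HSV);m=((hh[...,0]>=24)&(hh[...,0]<=36)&(hh[...,1]>140)&(hh[...,2]>60)).astype(np.uint8)
n,l,s,c=cv2.connectedComponentsWithStats(m)
for i in range(1,n):
  if s[i,4]>20: print(s[i],c[i])
p=sense()['tool_pos'];print(w2p('scene',[p-[0,0,.1838-.017]]))"
```

```text
t 13.85 pos [ 0.4411 -0.3288  0.405 ] xaxis yaw 27.61 zax [ 0.01  -0.009 -1.   ] F [ 0.54 -0.22  0.61] w 0.0394 q6 0.39
shift mm [ 158.2 -175.5    3.6] rot deg [ 0.6  -0.49 33.91]
shift mm [ 313.5 -294.3    3. ] rot deg [ 0.6  -0.49 33.91]
[205  98  12  18 138] [211.52173913 105.75362319]
[160 258  46  55 836] [179.07416268 281.67703349]
[[213.84579435 108.21653143]]
```

The lamp is up with the grip holding at 39 mm. Carry it over the rack at lens height ~0.22 m.

Call:
arm_command:
  series: [0.3, -0.282, 0, 0.6, -0.5, 34, 0, 0.3, -0.282, 0, 0.6, -0.5, 34, 0, 0.3, -0.282, 0, 0.6, -0.5, 34, 0, 0.3, -0.282, 0, 0.6, -0.5, 34, 0, 0.3, -0.282, 0, 0.6, -0.5, 34, 0, 0.3, -0.282, 0, 0.6, -0.5, 34, 0, 0.3, -0.282, 0, 0.6, -0.5, 34, 0, 0.3, -0.282, 0, 0.6, -0.5, 34, 0]

```text
time_s: 14.57
tool_pos: [0.5448, -0.0299, 0.3968]
tcp_rot: [-3.134, 0.176, 0.013]
contact_force: [0.3, -0.4, -1.1]
gripper_width: 0.0388
```

```bash
python3 -c "
from h import *
st();rel(.5825,.0772,.40,-6.4)"
```

```text
t 14.57 pos [ 0.5448 -0.0299  0.3968] xaxis yaw -6.41 zax [-0.008  0.003 -1.   ] F [ 0.33 -0.38 -1.09] w 0.0388 q6 1.57
shift mm [  25.5 -110.7   -3.2] rot deg [-0.13  0.48 -0.01]
```

Call:
arm_command:
  series: [0.008, -0.035, -0.003, 0, 0.4, 0, 0, 0.016, -0.07, -0.003, 0, 0.4, 0, 0, 0.022, -0.095, -0.003, 0, 0.4, 0, 0, 0.025, -0.109, -0.003, 0, 0.4, 0, 0, 0.025, -0.11, -0.003, 0, 0.4, 0, 0, 0.025, -0.11, -0.003, 0, 0.4, 0, 0, 0.025, -0.11, -0.003, 0, 0.4, 0, 0]

```text
time_s: 15.15
tool_pos: [0.5818, 0.0755, 0.3987]
tcp_rot: [-3.135, 0.177, 0.005]
contact_force: [0.2, -0.6, -1.0]
gripper_width: 0.0389
```

```bash
python3 -c "
from h import *
st();rel(.5825,.0772,.254,-6.4)
im=get_image('scene');np.save('s8.npy',im);hh=cv2.cvtColor(im,cv2.COLOR_RGB2HSV);m=((hh[...,0]>=24)&(hh[...,0]<=36)&(hh[...,1]>140)&(hh[...,2]>60)).astype(np.uint8);m[240:]=0
n,l,s,c=cv2.connectedComponentsWithStats(m)
for i in range(1,n):
  if s[i,4]>20: print(s[i],c[i])
p=sense()['tool_pos'];print(w2p('scene',[p-[0,0,.1838-.017]]))"
```

```text
t 15.15 pos [0.5818 0.0755 0.3987] xaxis yaw -6.47 zax [-0.003  0.002 -1.   ] F [ 0.23 -0.57 -0.97] w 0.0389 q6 1.75
shift mm [  0.9  -1.6 144.7] rot deg [-0.07  0.17 -0.07]
[256 180  14  19 166] [263.75301205 188.26506024]
[[268.52531821 188.25998372]]
```

Descend to 7 mm above the final height, then check.

Call:
arm_command:
  series: [0.001, -0.001, 0.03, 0, 0.1, 0, 0, 0.001, -0.001, 0.06, 0, 0.1, 0, 0, 0.001, -0.001, 0.09, 0, 0.1, 0, 0, 0.001, -0.001, 0.115, 0, 0.1, 0, 0, 0.001, -0.001, 0.132, 0, 0.1, 0, 0, 0.001, -0.001, 0.14, 0, 0.1, 0, 0, 0.001, -0.001, 0.143, 0, 0.1, 0, 0, 0.001, -0.001, 0.143, 0, 0.1, 0, 0]

```text
time_s: 15.87
tool_pos: [0.5826, 0.0755, 0.2564]
tcp_rot: [-3.135, 0.18, 0.001]
contact_force: [0.2, 0.1, 0.0]
gripper_width: 0.0387
```

```bash
cat > ov.py <<'E'
from h import *
st();rel(.5825,.0772,.249,-6.4)
im=get_image('scene');np.save('s9.npy',im)
s=sense();M=R.from_rotvec(s['tcp_rot']);o=s['tool_pos']
x0,y0,w,h,k=225,165,80,70,8
v=cv2.resize(im[y0:y0+h,x0:x0+w,::-1],None,fx=k,fy=k,interpolation=2)
q=lambda P:(((w2p('scene',P)-[x0,y0]+.5)*k-.5)*8).round().astype(np.int32)
for z,col in((.1838,(255,0,255)),(.1838-.034,(0,255,0))):
    P=o+M.apply([(a*.034,b*.02,z) for a,b in((-1,-1),(1,-1),(1,1),(-1,1))])
    cv2.polylines(v,[q(P)],True,col,1,cv2.LINE_AA,3)
cv2.imwrite('pics/ov.png',v)
E
python3 ov.py
```

```text
t 15.87 pos [0.5826 0.0755 0.2564] xaxis yaw -6.58 zax [-0.     0.001 -1.   ] F [0.16 0.14 0.01] w 0.0387 q6 1.76
shift mm [-0.3 -1.7  7.4] rot deg [-0.08  0.03 -0.18]
```

View pics/ov.png

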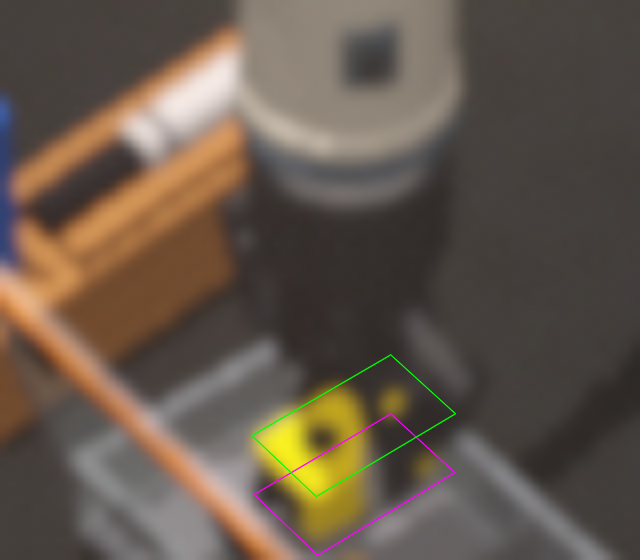

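The lamp is held square: its yellow top's left corner at (255,435) coincides with the predicted outline. The right end falls slightly inside the outline, so the lamp sits about 1.5 mm hinge-ward in the grip. I'll make the final small correction and lower 7.5 mm.

Call:
arm_command:
  series: [-0.001, -0.0014, 0.004, 0, 0, 0, 0, -0.001, -0.0014, 0.0075, 0, 0, 0, 0, -0.001, -0.0014, 0.0075, 0, 0, 0, 0, -0.001, -0.0014, 0.0075, 0, 0, 0, 0, -0.001, -0.0014, 0.0075, 0, 0, 0, 0, -0.001, -0.0014, 0.0075, 0, 0, 0, 0, -0.001, -0.0014, 0.0075, 0, 0, 0, 0, -0.001, -0.0014, 0.0075, 0, 0, 0, 0]

```text
time_s: 16.58
tool_pos: [0.582, 0.0772, 0.2502]
tcp_rot: [-3.135, 0.18, -0.002]
contact_force: [-0.1, -0.3, -0.9]
gripper_width: 0.0389
```

```bash
python3 -c "
from h import *
for i in range(4): st(); get_image('top')
rel(.5817,.077,.249,-6.4)
a=np.load('s6.npy');b=get_image('scene')
# lid lip now vs after opening (unoccluded orange), bolt
for n,lo,hi,box in(('lip',5,17,(215,190,275,245)),('bolt',0,4,(275,235,305,265))):
  for im in(a,b):
    hh=cv2.cvtColor(im,cv2.COLOR_RGB2HSV);x0,y0,x1,y1=box;m=((hh[...,0]>=lo)&(hh[...,0]<=hi)&(hh[...,1]>110)&(hh[...,2]>110))[y0:y1,x0:x1]
    ys,xs=np.where(m);print(n,len(xs),xs.mean().round(1),ys.mean().round(1))
"
```

```text
t 16.58 pos [0.582  0.0772 0.2502] xaxis yaw -6.56 zax [ 0.002  0.002 -1.   ] F [-0.14 -0.28 -0.95] w 0.0389 q6 1.76
t 16.63 pos [0.582  0.0772 0.2501] xaxis yaw -6.56 zax [ 0.002  0.002 -1.   ] F [ 0.17  0.   -0.16] w 0.0387 q6 1.76
t 16.68 pos [0.582  0.0772 0.2501] xaxis yaw -6.56 zax [ 0.001  0.002 -1.   ] F [0.86 0.15 0.34] w 0.0389 q6 1.76
t 16.73 pos [0.582  0.0772 0.2501] xaxis yaw -6.57 zax [ 0.001  0.002 -1.   ] F [ 0.88  0.08 -0.55] w 0.0387 q6 1.76
shift mm [-0.3  0.3  1.1] rot deg [-0.1  -0.07 -0.16]
lip 690 21.0 13.6
lip 634 19.7 15.0
bolt 22 13.5 14.4
bolt 23 13.4 14.1
```

```bash
python3 -c "
from h import *
print(hand_in())"
```

```text
the job is handed in; nothing more can be done
None
```

The job is done and handed in at about 17 s, well under the 64 s limit.

**What I did**
- **Lever and lid:** I took the blue lever nearest the base, slid its blade under the orange lip and swung the lid back to about 106°. I then laid the lever down within about 3 mm of where it had been.
- **Headlamp:** I gripped it across its width and carried it over the rack with the lens about 0.22 m above the bench. It is now held over the brass adapter in the middle compartment.

**Last checks**
- **Pose:** The arm was motionless and the tool level within about 0.1°. The lens is about 66 mm above the bench, so 21 mm above the rim. The tool is turned to -6.6°, and the case measured between -6.2° and -6.8°.
- **Contact:** Contact force was at noise level (about 1 N) and the grip held at 39 mm.
- **Adapter position:** Three estimates agreed within about 2.5 mm.
- **Lamp offset:** The lamp sits about 1.5 mm toward the hinge in the grip. I estimated that by eye from an overlay and corrected for it, but did not measure it again afterwards.
- **Bystanders:** In the last picture the bolt had not moved.
- **Inconclusive:** The orange lip's image position differed by about 1 px from just after the opening. That patch also takes in some rack wood and the arm partly hid the view, so it does not confirm the lid angle. I did not re-check the plug, pump, rasp, cup or tape.

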